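# Set out the doming station on a jeweller's bench

## Robot

A 6-joint arm with a two-finger parallel gripper is mounted at the origin on the work surface. World frame = base frame: x ahead of the robot, y to its left, z up, the work surface at z = 0. Lengths are in m, angles in rad, forces in N, time in s.
With the tool pointing down it reaches from about 0.3 to 0.875 m from the base axis. Payload 6.4 kg.
Tool frame: the origin (TCP) lies midway between the tips of the shut fingers; the grasp point (between the pads) lies 19 mm behind it; z points along the fingers, y is the line along which they close (so a half turn about z gives the same grasp; the last joint's range is limited). The gripper opens to 85 mm and grips with 20 to 120 N. Pads are 22 mm wide; open, the fingers measure 114 mm over their backs; the gripper's body (76 mm by 85 mm) begins 54 mm behind the grasp point. The pads swing forward as they close: fully open they stand 13 mm farther back than shut.
Start: joints at [0.908, 0.181, 1.607, -0, 1.354, -0.206], TCP at [0.254, 0.516, 0.231] pointing down, gripper open.
Joint ranges: [-2.99, 2.99], [-0.89, 2.07], [0.3, 2.58], [-1.14, 4.28], [0, 2.63], [-3.12, 3.12]. Speed limits (rad/s): [2.57, 2.57, 3.01, 3.14, 3.14, 3.14].

## Interface

Orientations are given as a unit quaternion [w, x, y, z].
In Python, from bench import ctrl gives the robot as it stands.
- The arm moves only by the tool drive_tool, never from a script. Its argument "plan" is a list that holds one entry, the list of rows, each a list of 4 numbers: the shift along the tool's x, y, z scaled (see below), then the turn about the tool's z scaled (see below). In form: [[[x, y, z, roll], ...]]. A call has 1 to 12 rows; each row is the pose to reach, as a shift and turn from the pose commanded when the call began, along the tool's axes at that moment, turning the shorter way round; what a row does not reach only later rows make up. The controller multiplies each number of a shift by 400 mm and each number of a turn by 180 degrees. A row lasts 1/12 s, in which the tool goes at most 41.7 mm and 7.16 degrees, less where a joint would pass 70% of its speed; a pose out of reach is approached as far as the arm can. A call with a number of a shift or a turn outside -1 to 1 is refused whole. A call with a gripper value outside its range is refused whole. "jaw" is the closure, from 0 (fully open) to 1 (shut), set as the call begins (left out, the last holds). The fingers move at their own pace and stop on an object; the grip force is fixed at half the most. Time passes only in rows, so rows that repeat a pose let the fingers close. It gives the time, the measured TCP pose, the force, the opening and the grip force at its end, in the units of the state.
- ctrl.get_obs(): the state, without advancing time (a new reading comes with each control period).
- ctrl.camera(name): name is "scene" or "top" or "wrist"; returns (picture, depth): 384x512x3 uint8, red, green, blue; 384x512 float32, m along the optical axis (not along the pixel's ray), 0 where there is no reading.
- ctrl.camera_info(name): a dict with "camera_matrix" (3x3 intrinsics, pixels), "D" ([k1, k2, p1, p2, k3] as OpenCV has them; the pictures are not rectified), "R" (3x3) and "t" (3): a world point X has camera coordinates R X + t; the wrist camera has in their place "T_tool_cam" (4x4, takes a point from camera to tool coordinates, whose origin is the TCP and whose axes are the flange's). Camera axes: x right, y down, z forward; pixel columns grow to the right and rows downward; lengths in m; the calibration is good to about 2 mm. A picture is of the moment at which its call begins: read the wrist's pose just before it. camera_info takes no time and is no camera call.
- ctrl.hand_in(): hands the job in; it is judged then, once.
The state is a dict: "time_s": time; "q": joint angles; "dq": joint speeds; "joint_efforts": joint torques, N m; "eef_pos": TCP position; "eef_rot": TCP orientation; "wrist_force": force on the tool from outside, world axes, zero at the start; "torque": the same for the moment, N m; "opening": opening from 0.0 (shut) to 1.0 (fully open); "grasp_force": force on a finger pad.
Only numpy, scipy, OpenCV 4.12 (cv2) and the standard library are available. Lean on these libraries where they do the work, as an engineer would, in place of code of your own. Each camera call takes 0.05 s, during which the arm holds its last target. There are 200 camera calls.

## Task

Set up the bench for doming, left, right and behind being as seen from the robot. Lay the flat square steel block centred on the round rubber pad and stand the steel doming cube upright in the middle of that block; stand the round punch stand straight behind the pad (on the side away from the robot) with a finger's width, about 20 mm, between the two, and put the small tin on the bench midway between the pad and the anvil, in line with them. Leave the big tin, the brass cone and the mallet where they are.

Things in the scene. Friction and masses are not known exactly. Their poses are not given: they have to be found in the camera images.
- block: Plain flat steel bench block, 56 x 56 mm, 20 mm high, 0.5 kg, lying flat, any yaw. Origin: centre of its underside; z up, x and y along its sides.
- cube: Steel doming cube, 40 mm each way, 0.45 kg, with dark round hollows drawn on its top and sides, any yaw. Origin: centre of its underside; z up, x and y along its sides.
- stand: Punch stand: round light-wood base 54 mm in diameter and 32 mm high, with five ball-headed steel punches standing up out of its top, 63 mm high over all; 0.16 kg. Grip the wooden base. Origin: centre of its underside; z up.
- tin: The small one of two closed round aluminium tins: 52 mm in diameter, 24 mm high, 0.09 kg, standing flat. Origin: centre of its underside; z up.
- pad: Round black rubber pad fixed on the bench, 90 mm in diameter, 6 mm thick: place of the block. Origin: centre of its underside; its x points straight away from the robot's side of the bench (world x, 'behind'), its y to the left (world y), z up.
- anvil: Small steel anvil fixed on the bench, 200 to 220 mm to the left or right of the pad (centre to centre, within 12 mm of the same x). Foot 110 mm (x) by 84 mm (y), 60 mm high; its horn points away from the robot to 76 mm from its centre. Origin: centre of its foot's underside; axes as the world's.
- big_tin: The big one of the two closed aluminium tins: 72 mm in diameter, 46 mm high, loose, not to be moved. Origin: centre of its underside.
- cone: Brass ring cone, foot 50 mm in diameter, tapering, 62 mm high, loose, not to be moved. Origin: centre of its underside.
- mallet: Small wooden mallet lying on the bench nearest to the robot, roughly along y: head 32 mm in diameter and 56 mm long, handle 14 mm thick reaching 162 mm from the head's middle along its x; 32 mm high; loose, not to be moved. Origin: on the bench under the head's middle.
Not all that is in view belongs to the job. What is shaped like the block but pink or red is not meant.

How it is judged:
At the end, for the whole second after the job is handed in: Block on pad, centred to 12 mm; cube on block, to 10 mm; stand on bench 78-112 mm beyond the pad in x (centres), within 15 mm in y; small tin on bench, under 125 mm from pad and anvil centres and within 20 mm of each in x. All upright to 0.06 rad, released, at rest (horizontal distance between block and pad below 0.012 m and z of block in the frame of pad between 0.003 and 0.009 m and horizontal distance between cube and block below 0.01 m and z of cube in the frame of block between 0.017 and 0.023 m and x of stand in the frame of pad between 0.078 and 0.112 m and y of stand in the frame of pad between -0.015 and 0.015 m and height (world z) of stand between -0.003 and 0.003 m and horizontal distance between tin and pad below 0.125 m and horizontal distance between tin and anvil below 0.125 m and x of tin in the frame of pad between -0.02 and 0.02 m and x of tin in the frame of anvil between -0.02 and 0.02 m and height (world z) of tin between -0.003 and 0.003 m and linear speed of each of block, cube, stand, tin below 0.01 m/s and angle between each of block, cube, stand, tin's own z axis and vertical below 0.06 rad); the robot touches nothing.
It fails at once if the big tin, the brass cone or the mallet is moved by more than 25 mm (distance of any of big_tin, cone, mallet from where it was at the start of the episode above 0.025 m).
It also fails if it takes over 112 s, if anything falls off the work surface, if the arm or the gripper's body presses on something with over 40 N, if the wrist force passes 120 N, or if a joint passes its speed limit or range.

## Working session

There is one attempt and no reset: what is moved stays moved. The work goes in short steps, Python scripts to look and compute and a tool call to move; the robot and the scene stay as the last step left them, time stands still between calls to the robot, and variables do not carry over. Pictures are saved under pics/ and viewed, at most 14 in all, crops included, and the job is handed in when it is done.

Besides the shell and the picture viewer there is one more tool, called after "Call:" as name(argument=value, ...) on one line, values as JSON. drive_tool: Moves the arm, as the interface text tells. Its arguments: {"type":"object","properties":{"plan":{"type":"array"},"jaw":{"type":"number"}},"required":["plan"]}

```bash
mkdir -p pics; ls
python3 - <<'E'
from bench import ctrl
import cv2,numpy as np
o=ctrl.get_obs();print({k:np.round(v,3) for k,v in o.items()})
for n in ("top","scene"):
    p,d=ctrl.camera(n);cv2.imwrite(f"pics/{n}0.png",p[:,:,::-1]);np.savez(f"pics/{n}0.npz",p=p,d=d)
    i=ctrl.camera_info(n);print(n,{k:np.round(v,4).tolist() for k,v in i.items()})
print(ctrl.camera_info("wrist"))
E
```

```text
pics
{'time_s': np.float64(0.0), 'q': array([ 0.908,  0.182,  1.608, -0.   ,  1.354, -0.206]), 'dq': array([-0.   , -0.001, -0.   , -0.001, -0.001,  0.   ]), 'joint_efforts': array([-2.0000e-03, -4.4487e+01, -3.5134e+01, -0.0000e+00,  9.0000e-03,
        0.0000e+00]), 'eef_pos': array([0.253, 0.516, 0.23 ]), 'eef_rot': array([-0.   ,  0.226,  0.974, -0.001]), 'wrist_force': array([ 0.614, -0.182, -0.408]), 'torque': array([-0.006, -0.007,  0.016]), 'grasp_force': np.float64(0.0), 'opening': np.float64(1.002)}
top {'camera_matrix': [[486.0399, 0.0, 255.4237], [0.0, 486.0399, 194.2346], [0.0, 0.0, 1.0]], 'D': [-0.0729, 0.0, 0.0, 0.0, 0.0], 'R': [[0.003, -1.0, -0.002], [-0.9771, -0.0025, -0.2127], [0.2127, 0.0026, -0.9771]], 't': [-0.0691, 0.4793, 1.3924]}
scene {'camera_matrix': [[434.8157, 0.0, 252.2523], [0.0, 434.8157, 194.2057], [0.0, 0.0, 1.0]], 'D': [-0.1521, 0.0, 0.0, 0.0, 0.0], 'R': [[-0.2574, 0.9663, 0.0022], [0.7436, 0.1995, -0.6381], [-0.6171, -0.1626, -0.7699]], 't': [0.1917, -0.3249, 1.3433]}
{'camera_matrix': array([[268.27208559,   0.        , 259.99428713],
       [  0.        , 268.27208559, 192.89653631],
       [  0.        ,   0.        ,   1.        ]]), 'D': array([-0.04626457,  0.        ,  0.        ,  0.        ,  0.        ]), 'T_tool_cam': array([[ 4.39231616e-04, -9.55874744e-01, -2.93774202e-01,
         7.44134885e-02],
       [ 9.99999889e-01,  4.69934189e-04, -3.39262448e-05,
         4.22843803e-04],
       [ 1.70483782e-04, -2.93774154e-01,  9.55874844e-01,
        -1.42911659e-01],
       [ 0.00000000e+00,  0.00000000e+00,  0.00000000e+00,
         1.00000000e+00]])}
```

View pics/top0.png

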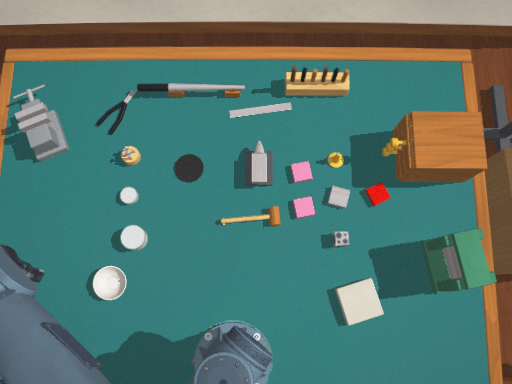

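View pics/scene0.png

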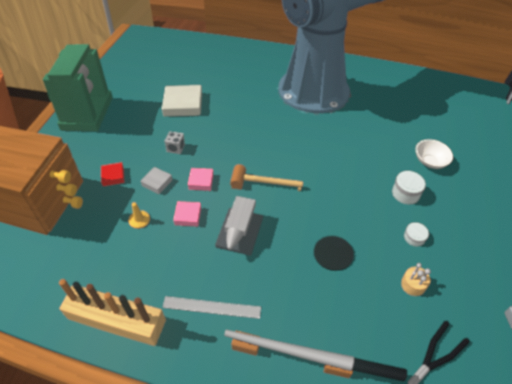

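Top view: pad (189,167), anvil (259,165), grey block (339,197), cube (342,239), stand (130,156), small tin (128,196), big tin (133,238), cone (335,160), mallet head (275,216). The scene view agrees with this. Next I'll measure them.

```bash
cat > h.py <<'E'
from bench import ctrl
import cv2,numpy as np
from scipy.spatial.transform import Rotation as Ro
def pose():
    o=ctrl.get_obs();w,x,y,z=o['eef_rot'];return np.array(o['eef_pos']),Ro.from_quat([x,y,z,w]).as_matrix()
def ext(n):
    i=ctrl.camera_info(n)
    if n!='wrist': return np.array(i['R']),np.array(i['t'])
    p,R=pose();T=np.eye(4);T[:3,:3]=R;T[:3,3]=p
    M=np.linalg.inv(T@i['T_tool_cam']);return M[:3,:3],M[:3,3]
def rays(n,uv):
    i=ctrl.camera_info(n);q=cv2.undistortPoints(np.float64(uv).reshape(-1,1,2),i['camera_matrix'],i['D'])[:,0]
    return np.c_[q,np.ones(len(q))]
def cloud(n,d,R,t):
    h,w=d.shape;uv=np.stack(np.meshgrid(np.arange(w),np.arange(h)),-1).reshape(-1,2)
    X=(rays(n,uv)*d.reshape(-1,1)-t)@R
    return X.reshape(h,w,3)
def plane(n,uv,z,R,t):
    D=rays(n,uv)@R;C=-R.T@t;s=(z-C[2])/D[:,2];return C+D*s[:,None]
E
python3 - <<'E'
from h import *
for n in ("top","scene"):
    f=np.load(f"pics/{n}0.npz");p,d=f['p'],f['d'];R,t=ext(n);W=cloud(n,d,R,t)
    hsv=cv2.cvtColor(p,cv2.COLOR_RGB2HSV)
    G=(hsv[...,1]<70)&(hsv[...,2]>60)      # grey things
    B=(p.max(2)<45)                          # black
    O=(hsv[...,0]<28)&(hsv[...,1]>60)&(hsv[...,2]>120)
    ctop=dict(pad=(189,167,.006,B),anvil=(259,165,.06,G),block=(339,197,.02,G),cube=(342,239,.04,G),stand=(130,156,.032,O|G),tin=(128,196,.024,G),big=(133,238,.046,G),cone=(335,160,.03,O))
    csc=dict(pad=(334,253,.006,B),anvil=(238,222,.06,G),block=(156,180,.02,G),cube=(175,142,.04,G),stand=(416,281,.032,O|G),tin=(416,234,.024,G),big=(408,187,.046,G),cone=(138,215,.03,O))
    for k,(u,v,z,m) in (ctop if n=="top" else csc).items():
        w=np.zeros_like(m);w[v-26:v+27,u-26:u+27]=1
        m2=((m&w).astype(np.uint8));c,l,s,ce=cv2.connectedComponentsWithStats(m2)
        j=1+np.argmax(s[1:,4]) ;comp=(l==j)
        Z=W[comp][:,2]
        top=comp&(abs(W[...,2]-z)<.007)
        P=plane(n,np.argwhere(top)[:,::-1],z,R,t)[:,:2] if top.sum()>5 else np.zeros((1,2))
        (cx,cy),(a,b),an=cv2.minAreaRect(P.astype(np.float32)*1000)
        print(n,k,comp.sum(),top.sum(),'z95',np.round(np.percentile(Z,[5,50,95]),3),'rect',np.round([cx,cy,a,b,an],1),'mean',np.round(P.mean(0)*1000,1))
E
```

```text
Traceback (most recent call last):
ValueError: attempt to get argmax of an empty sequence
```

```bash
cat > m.py <<'E'
from h import *
for n in ("top","scene"):
    f=np.load(f"pics/{n}0.npz");p,d=f['p'],f['d'];R,t=ext(n);W=cloud(n,d,R,t)
    hsv=cv2.cvtColor(p,cv2.COLOR_RGB2HSV)
    G=(hsv[...,1]<70)&(hsv[...,2]>60)
    O=(hsv[...,0]<28)&(hsv[...,1]>60)&(hsv[...,2]>120)
    B=p.max(2)<60
    ctop=dict(pad=(189,167,.006,B),anvil=(259,165,.06,G),block=(339,197,.02,G),cube=(342,239,.04,G),stand=(130,156,.032,O|G),tin=(128,196,.024,G),big=(133,238,.046,G),cone=(335,160,.03,O))
    csc=dict(pad=(334,253,.006,B),anvil=(238,222,.06,G),block=(156,180,.02,G),cube=(175,142,.04,G),stand=(416,281,.032,O|G),tin=(416,234,.024,G),big=(408,187,.046,G),cone=(138,215,.03,O))
    for k,(u,v,z,m) in (ctop if n=="top" else csc).items():
        print(n,k,'rgb',p[v,u],end=' ')
        w=np.zeros_like(m);w[v-26:v+27,u-26:u+27]=1
        c,l,s,ce=cv2.connectedComponentsWithStats((m&w).astype(np.uint8))
        if c<2: print('none');continue
        comp=l==1+np.argmax(s[1:,4])
        Z=W[comp][:,2]
        top=comp&(abs(W[...,2]-z)<.008)
        print(comp.sum(),top.sum(),'z',np.round(np.percentile(Z,[5,50,95]),3),end=' ')
        if top.sum()<6: print();continue
        P=plane(n,np.argwhere(top)[:,::-1],z,R,t)[:,:2]
        (cx,cy),(a,b),an=cv2.minAreaRect(P.astype(np.float32)*1000)
        print('rect',np.round([cx,cy,a,b,an],1),'mean',np.round(P.mean(0)*1000,1))
E
python3 m.py
```

```text
top pad rgb [53 53 51] 595 577 z [-0.001  0.004  0.01 ] rect [5.727e+02 1.409e+02 8.380e+01 8.470e+01 1.000e-01] mean [573.1 140.6]
top anvil rgb [192 184 185] 1005 514 z [0.008 0.054 0.063] rect [577.2 -76.8  44.7 124.7  89.9] mean [566.7 -77.7]
top block rgb [202 195 195] 380 334 z [0.002 0.018 0.024] rect [ 479.6 -321.1   55.9   57.7   74.2] mean [ 479.8 -321.2]
top cube rgb [190 184 183] 240 190 z [-0.001  0.038  0.044] rect [ 349.4 -320.6   38.5   41.6    0. ] mean [ 349.7 -321.3]
top stand rgb [193 178 165] 304 166 z [0.    0.03  0.059] rect [609.4 321.6  51.8  53.5  66.9] mean [607.9 319.1]
top tin rgb [220 225 220] 264 210 z [-0.002  0.022  0.027] rect [482.1 320.1  49.4  48.9  61.8] mean [481.9 319.8]
top big rgb [224 227 225] 566 422 z [-0.002  0.044  0.051] rect [351.1 294.   65.1  68.8   0.4] mean [351.2 294.3]
top cone rgb [146 113  50] 194 21 z [0.    0.008 0.058] rect [ 597.3 -313.2   17.8   13.6   43. ] mean [ 596.2 -313.9]
scene pad rgb [46 55 53] 950 948 z [0.005 0.007 0.009] rect [578.6 143.   83.5  81.   52.5] mean [579.5 143.3]
scene anvil rgb [179 177 175] 1718 876 z [0.012 0.053 0.062] rect [585.7 -74.2  47.2 131.6  90. ] mean [579.  -74.1]
scene block rgb [183 179 177] 570 423 z [0.    0.019 0.023] rect [ 487.9 -318.    60.9   60.9   73.2] mean [ 487.6 -318.6]
scene cube rgb [132 134 133] 385 197 z [0.002 0.032 0.043] rect [ 357.6 -318.    51.1   42.7    2.9] mean [ 357.6 -318.8]
scene stand rgb [239 204 129] 747 355 z [0.001 0.032 0.06 ] rect [616.5 323.7  57.8  52.    3.1] mean [619.8 321.4]
scene tin rgb [220 226 222] 490 351 z [0.001 0.024 0.027] rect [488.  320.5  50.6  55.7  57.6] mean [488.  320.9]
scene big rgb [213 221 216] 889 553 z [0.002 0.045 0.049] rect [358.7 294.5  70.8  79.6  80.3] mean [359.1 295. ]
scene cone rgb [149 118  61] 345 42 z [0.003 0.009 0.059] rect [ 608.6 -312.5   16.6   18.8   27.2] mean [ 609.2 -312.2]
```

Top and scene differ by a constant ~7 mm in x, but the geometry between things agrees and the sizes and heights fit. I'll refine with the wrist camera, moving over the left group and squaring the tool to world axes.

Call:
drive_tool(plan=[[[-0.98,-0.315,-0.05,-0.145],[-0.98,-0.315,-0.05,-0.145],[-0.98,-0.315,-0.05,-0.145],[-0.98,-0.315,-0.05,-0.145],[-0.98,-0.315,-0.05,-0.145],[-0.98,-0.315,-0.05,-0.145],[-0.98,-0.315,-0.05,-0.145],[-0.98,-0.315,-0.05,-0.145],[-0.98,-0.315,-0.05,-0.145],[-0.98,-0.315,-0.05,-0.145],[-0.98,-0.315,-0.05,-0.145],[-0.98,-0.315,-0.05,-0.145]]], jaw=0)

```text
time_s: 1.1
eef_pos: [0.5515, 0.2275, 0.2507]
eef_rot: [-0.0, 0.003, 1.0, -0.0]
wrist_force: [-0.7, 0.9, 0.1]
opening: 0.998
grasp_force: 0.0
```

Run:
```python
from h import *
R,t=ext('wrist');print(ctrl.get_obs()['time_s'],pose())
p,d=ctrl.camera('wrist');cv2.imwrite("pics/w1.png",p[:,:,::-1]);np.savez("pics/w1.npz",p=p,d=d,R=R,t=t)
```

```text
1.1 (array([0.55152968, 0.22753757, 0.25069019]), array([[-9.99983352e-01,  5.74513142e-03, -5.38514784e-04],
       [ 5.74537514e-03,  9.99983393e-01, -4.52135277e-04],
       [ 5.35908264e-04, -4.55221720e-04, -9.99999753e-01]]))
```

View pics/w1.png

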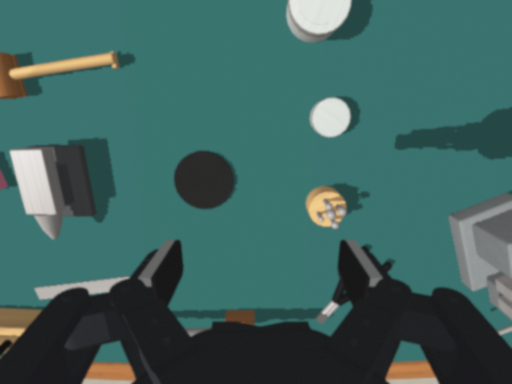

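The wrist picture shows the pad (204,179), small tin (330,117), stand (327,207), big tin (318,15) and anvil (52,190). I'll measure them at their known heights.

```bash
cat > mw.py <<'E'
from h import *
import sys
def meas(file,items):
    f=np.load(file);p,d,R,t=[f[k] for k in 'pdRt'];W=cloud('wrist',d,R,t)
    hsv=cv2.cvtColor(p,cv2.COLOR_RGB2HSV)
    M=dict(G=(hsv[...,1]<75)&(hsv[...,2]>60),O=(hsv[...,0]<28)&(hsv[...,1]>60)&(hsv[...,2]>110),B=p.max(2)<60)
    for k,u,v,z,c,r in items:
        w=np.zeros(d.shape,bool);w[max(0,v-r):v+r+1,max(0,u-r):u+r+1]=1
        n,l,s,ce=cv2.connectedComponentsWithStats((M[c]&w).astype(np.uint8));comp=l==1+np.argmax(s[1:,4])
        top=(comp&(abs(W[...,2]-z)<.008)).astype(np.uint8)
        Z=W[comp][:,2]
        cs=max(cv2.findContours(top,cv2.RETR_EXTERNAL,cv2.CHAIN_APPROX_NONE)[0],key=len)[:,0]
        P=plane('wrist',cs,z,R,t)[:,:2]*1000
        (cx,cy),rad=cv2.minEnclosingCircle(P.astype(np.float32));q=cv2.minAreaRect(P.astype(np.float32))
        print(k,top.sum(),'z',np.round(np.percentile(Z,[5,50,95]),3),'circ',np.round([cx,cy,rad],1),'rect',np.round([*q[0],*q[1],q[2]],1))
E
python3 - <<'E'
from mw import *
meas("pics/w1.npz",[('pad',204,179,.006,'B',40),('tin',330,117,.024,'G',32),('stand',322,207,.032,'O',32),('anvil',35,185,.06,'G',45)])
f=np.load("pics/w1.npz");p,R,t=f['p'],f['R'],f['t']
E
```

```text
pad 2619 z [0.005 0.006 0.007] circ [575.4 143.4  44.6] rect [576.2 143.6  87.6  84.7  89.5]
tin 1242 z [0.001 0.025 0.026] circ [485.3 322.   26.5] rect [485.3 322.3  51.2  52.5  46.6]
stand 780 z [0.011 0.032 0.038] circ [611.1 322.7  27.9] rect [611.2 322.8  53.6  53.6  89.5]
anvil 2663 z [0.014 0.06  0.061] circ [573.8 -71.2  60.1] rect [575.1 -71.2 115.2  53.6   0. ]
```

Pad is at (575.5,143.4), tin (485,322), stand (611,323) and anvil y≈-71, so pad to anvil is 214 mm, as it should be. Now over the stand and down.

Call:
drive_tool(plan=[[[-0.149,0.238,0.1,0],[-0.149,0.238,0.15,0],[-0.149,0.238,0.2,0],[-0.149,0.238,0.25,0],[-0.149,0.238,0.32,0],[-0.149,0.238,0.4,0],[-0.149,0.238,0.48,0],[-0.149,0.238,0.55,0],[-0.149,0.238,0.59,0],[-0.149,0.238,0.615,0],[-0.149,0.238,0.622,0],[-0.149,0.238,0.622,0]]])

```text
time_s: 2.15
eef_pos: [0.6094, 0.3259, 0.0028]
eef_rot: [0.0, 0.0, 1.0, 0.0]
wrist_force: [-0.3, 0.5, -0.1]
opening: 1.001
grasp_force: 0.0
```

Call:
drive_tool(plan=[[[0,0,0,0],[0,0,0,0],[0,0,0,0],[0,0,0,0],[0,0,0,0],[0,0,0,0],[0,0,0,0],[0,0,0,0]]], jaw=1)

```text
time_s: 2.82
eef_pos: [0.6114, 0.3257, 0.0052]
eef_rot: [0.002, 0.001, 1.0, 0.001]
wrist_force: [-0.7, -0.2, 6.6]
opening: 0.608
grasp_force: 63.4
```

Gripped at 52 mm opening. Next: lift, carry behind the pad, and set down.

Call:
drive_tool(plan=[[[0,0,-0.06,0],[0,0,-0.12,0],[-0.05,-0.08,-0.12,0],[-0.08,-0.16,-0.12,0],[-0.12,-0.25,-0.12,0],[-0.148,-0.34,-0.12,0],[-0.148,-0.41,-0.12,0],[-0.148,-0.44,-0.12,0],[-0.148,-0.456,-0.12,0],[-0.148,-0.456,-0.12,0],[-0.148,-0.456,-0.12,0],[-0.148,-0.456,-0.12,0]]])

```text
time_s: 3.82
eef_pos: [0.6682, 0.1445, 0.0506]
eef_rot: [0.0, -0.0, 1.0, 0.0]
wrist_force: [0.3, -0.4, -1.4]
opening: 0.61
grasp_force: 63.3
```

Call:
drive_tool(plan=[[[0,0,0.05,0],[0,0,0.09,0],[0,0,0.11,0],[0,0,0.116,0],[0,0,0.118,0],[0,0,0.118,0]]])

```text
time_s: 4.32
eef_pos: [0.6676, 0.1441, 0.0043]
eef_rot: [-0.001, -0.0, 1.0, 0.0]
wrist_force: [-7.2, -0.4, 12.0]
opening: 0.609
grasp_force: 66.4
```

Call:
drive_tool(plan=[[[0,0,-0.002,0],[0,0,-0.002,0],[0,0,-0.002,0],[0,0,-0.002,0],[0,0,-0.1,0],[0,0,-0.2,0],[0,0,-0.3,0],[0.08,0.08,-0.35,0.04],[0.16,0.15,-0.35,0.08],[0.23,0.22,-0.35,0.12],[0.31,0.3,-0.35,0.16],[0.38,0.37,-0.35,0.2]]], jaw=0)

```text
time_s: 5.32
eef_pos: [0.521, 0.2861, 0.1434]
eef_rot: [0.0, 0.31, 0.951, 0.0]
wrist_force: [1.6, 0.0, -0.4]
opening: 0.997
grasp_force: 0.0
```

Run:
```python
from h import *
P,M=pose();print(P,M[:,:2].T)
d=np.array([.4853,.322,.12])-P;print('tool shift scaled',M.T@d/.4, 'ang toolx',np.degrees(np.arctan2(M[1,0],M[0,0])))
```

```text
[0.52104747 0.28607569 0.14340252] [[-8.07482979e-01  5.89890864e-01 -8.96202672e-05]
 [ 5.89890803e-01  8.07482949e-01  3.57251009e-04]]
tool shift scaled [0.12514748 0.01978201 0.05850217] ang toolx 143.8507358720694
```

Call:
drive_tool(plan=[[[0.125,0.02,0.058,0.299],[0.125,0.02,0.058,0.299],[0.125,0.02,0.058,0.299],[0.125,0.02,0.058,0.299],[0.125,0.02,0.058,0.299],[0.125,0.02,0.058,0.299],[0.125,0.02,0.058,0.299],[0.125,0.02,0.058,0.299],[0.125,0.02,0.058,0.299],[0.125,0.02,0.058,0.299]]])

```text
time_s: 6.15
eef_pos: [0.4866, 0.3208, 0.1199]
eef_rot: [-0.0, 0.704, 0.711, -0.0]
wrist_force: [-0.7, 0.5, 0.3]
opening: 0.995
grasp_force: 0.0
```

Run:
```python
from h import *
P,M=pose();print(ctrl.get_obs()['time_s'],P,'ang toolx',np.degrees(np.arctan2(M[1,0],M[0,0])))
R,t=ext('wrist')
p,d=ctrl.camera('wrist');cv2.imwrite("pics/w2.png",p[:,:,::-1]);np.savez("pics/w2.npz",p=p,d=d,R=R,t=t)
```

```text
6.15 [0.48662523 0.32079766 0.11990616] ang toolx 90.55135739115678
```

View pics/w2.png

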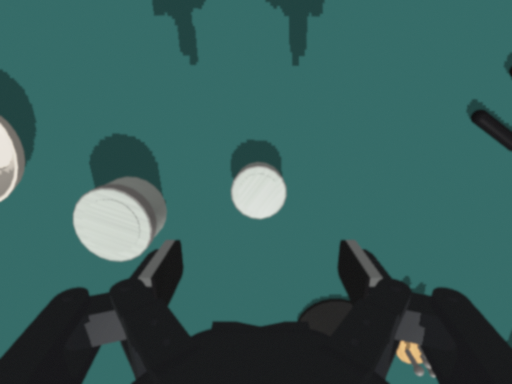

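The tin (258,191) sits centred between the fingers, and the big tin (120,220) is clear of the left finger. I'll descend and grip.

Call:
drive_tool(plan=[[[0,0,0.08,0],[0,-0.002,0.16,0],[0,-0.002,0.23,0],[0,-0.002,0.27,0],[0,-0.002,0.287,0],[0,-0.002,0.287,0],[0,-0.002,0.287,0]]])

```text
time_s: 6.78
eef_pos: [0.4864, 0.321, 0.0058]
eef_rot: [0.0, 0.704, 0.71, 0.0]
wrist_force: [0.1, -0.6, 0.2]
opening: 1.002
grasp_force: 0.0
```

Call:
drive_tool(plan=[[[0,0,0,0],[0,0,0,0],[0,0,0,0],[0,0,0,0],[0,0,0,0],[0,0,0,0],[0,0,0,0]]], jaw=1)

```text
time_s: 7.37
eef_pos: [0.4871, 0.3214, 0.0071]
eef_rot: [0.001, 0.704, 0.71, 0.001]
wrist_force: [0.2, -0.1, 6.2]
opening: 0.547
grasp_force: 61.2
```

Call:
drive_tool(plan=[[[0,0,-0.08,0],[0,0,-0.15,0],[-0.08,0.03,-0.15,0],[-0.17,0.06,-0.15,0],[-0.26,0.09,-0.15,0],[-0.36,0.12,-0.15,0],[-0.46,0.15,-0.15,0],[-0.56,0.18,-0.15,0],[-0.64,0.2,-0.15,0],[-0.69,0.208,-0.15,0],[-0.715,0.208,-0.15,0],[-0.715,0.208,-0.15,0]]])

```text
time_s: 8.37
eef_pos: [0.5714, 0.0335, 0.0657]
eef_rot: [0.0, 0.705, 0.709, 0.0]
wrist_force: [-0.1, 0.4, -1.6]
opening: 0.549
grasp_force: 62.2
```

Call:
drive_tool(plan=[[[0,0,0,0],[0,0,0.06,0],[0,0,0.11,0],[0,0,0.137,0],[0,0,0.146,0],[0,0,0.146,0],[0,0,0.146,0]]])

```text
time_s: 8.95
eef_pos: [0.571, 0.037, 0.0072]
eef_rot: [-0.0, 0.704, 0.71, 0.0]
wrist_force: [0.6, -0.4, -1.2]
opening: 0.547
grasp_force: 64.7
```

Call:
drive_tool(plan=[[[0,0,0.004,0],[0,0,0.004,0]]])

```text
time_s: 9.12
eef_pos: [0.5713, 0.0368, 0.0068]
eef_rot: [-0.0, 0.704, 0.71, 0.0]
wrist_force: [-4.7, 2.5, 11.6]
opening: 0.546
grasp_force: 65.9
```

Call:
drive_tool(plan=[[[0,0,0,0],[0,0,0,0],[0,0,0,0],[0,0,0,0],[0,0,-0.1,0],[0,0,-0.2,0],[0,0,-0.3,0],[0,0,-0.4,0],[-0.1,-0.02,-0.45,0],[-0.2,-0.05,-0.45,0],[-0.3,-0.08,-0.45,0],[-0.4,-0.1,-0.45,0]]], jaw=0)

```text
time_s: 10.12
eef_pos: [0.5323, -0.1233, 0.1862]
eef_rot: [0.001, 0.704, 0.71, 0.0]
wrist_force: [0.7, -0.9, 0.8]
opening: 0.993
grasp_force: 0.0
```

Call:
drive_tool(plan=[[[-0.49,-0.12,0,0.09],[-0.49,-0.12,0,0.09],[-0.49,-0.12,0,0.09],[-0.49,-0.12,0,0.09],[-0.49,-0.12,0,0.09],[-0.49,-0.12,0,0.09],[-0.49,-0.12,0,0.09],[-0.49,-0.12,0,0.09]]])

```text
time_s: 10.78
eef_pos: [0.4861, -0.3181, 0.1849]
eef_rot: [-0.001, 0.798, 0.603, 0.0]
wrist_force: [0.6, 0.3, 0.4]
opening: 0.997
grasp_force: 0.0
```

Run:
```python
from h import *
P,M=pose();print(ctrl.get_obs()['time_s'],P,'ang toolx',np.degrees(np.arctan2(M[1,0],M[0,0])))
R,t=ext('wrist')
p,d=ctrl.camera('wrist');cv2.imwrite("pics/w3.png",p[:,:,::-1]);np.savez("pics/w3.npz",p=p,d=d,R=R,t=t)
```

```text
10.7833 [ 0.48612205 -0.3180923   0.18486431] ang toolx 74.1828503324439
```

View pics/w3.png

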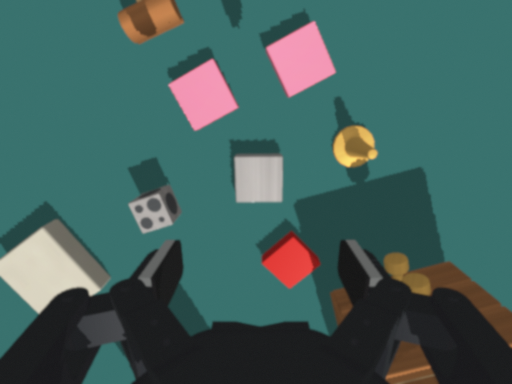

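The block (258,178) is square to the fingers, the cube top is at (152,210), and the cone is at (355,147).

Run:
```python
from mw import *
meas("pics/w3.npz",[('block',258,178,.02,'G',35),('cube',152,210,.04,'G',30)])
P,M=pose();print(M.T@(np.array([.4846,-.3186,.006])-P)/.4)
```

```text
block 2155 z [0.    0.02  0.021] circ [ 484.4 -319.2   38.2] rect [ 484.  -318.8   57.1   54.3   75.5]
cube 1219 z [0.002 0.04  0.041] circ [ 355.1 -318.7   28.9] rect [ 355.9 -319.1   43.6   41.8    2.6]
[-0.00435378 -0.0033243   0.447428  ]
```

Call:
drive_tool(plan=[[[-0.004,-0.005,0.09,-0.005],[-0.004,-0.005,0.18,-0.005],[-0.004,-0.005,0.27,-0.005],[-0.004,-0.005,0.36,-0.005],[-0.004,-0.005,0.42,-0.005],[-0.004,-0.005,0.443,-0.005],[-0.004,-0.005,0.447,-0.005],[-0.004,-0.005,0.447,-0.005]]])

```text
time_s: 11.5
eef_pos: [0.4847, -0.3189, 0.007]
eef_rot: [0.0, 0.792, 0.61, 0.0]
wrist_force: [0.0, -0.5, 0.9]
opening: 0.998
grasp_force: 0.0
```

Call:
drive_tool(plan=[[[0,0,0,0],[0,0,0,0],[0,0,0,0],[0,0,0,0],[0,0,0,0],[0,0,0,0],[0,0,0,0]]], jaw=1)

```text
time_s: 12.08
eef_pos: [0.4852, -0.3206, 0.009]
eef_rot: [0.002, 0.793, 0.61, 0.0]
wrist_force: [-0.9, 3.0, 7.6]
opening: 0.628
grasp_force: 62.9
```

Call:
drive_tool(plan=[[[0,0,-0.05,0],[0,0,-0.12,0],[0,0,-0.2,0],[0,0,-0.3,0],[0,0,-0.4,0],[0,0,-0.4,0],[0,0,-0.4,0]]])

```text
time_s: 12.67
eef_pos: [0.4854, -0.321, 0.1702]
eef_rot: [0.004, 0.793, 0.61, 0.0]
wrist_force: [0.0, 1.1, -6.1]
opening: 0.627
grasp_force: 66.5
```

Run:
```python
from h import *
P,M=pose();print(P,'ang toolx',np.degrees(np.arctan2(M[1,0],M[0,0])))
print(M.T@(np.array([.5755,.1434,P[2]])-P)/.4)
```

```text
[ 0.48543058 -0.32102252  0.17020479] ang toolx 75.11884826677564
[ 1.17993524 -0.08052655 -0.00481162]
```

Call:
drive_tool(plan=[[[0.04,0,0,0.02],[0.11,-0.01,0,0.05],[0.2,-0.015,0,0.08],[0.29,-0.02,0,0.11],[0.38,-0.026,0,0.14],[0.47,-0.032,0,0.17],[0.56,-0.038,0,0.2],[0.65,-0.045,0,0.23],[0.74,-0.05,0,0.26],[0.82,-0.056,0,0.29],[0.9,-0.06,0,0.32],[0.95,-0.065,0,0.35]]])

```text
time_s: 13.67
eef_pos: [0.5548, 0.0576, 0.1641]
eef_rot: [-0.001, 0.995, 0.104, -0.002]
wrist_force: [-0.2, -0.3, -4.0]
opening: 0.626
grasp_force: 66.6
```

Run:
```python
from h import *
P,M=pose();print(P,'ang toolx',np.degrees(np.arctan2(M[1,0],M[0,0])))
print(M.T@(np.array([.5755,.1434,.07])-P)/.4)
```

```text
[0.55482492 0.05761955 0.1640938 ] ang toolx 11.944402584835142
[ 0.09578679 -0.19857997  0.23534456]
```

Call:
drive_tool(plan=[[[0.04,-0.08,0,0.04],[0.08,-0.16,0,0.066],[0.096,-0.199,0,0.066],[0.096,-0.199,0.05,0.066],[0.096,-0.199,0.1,0.066],[0.096,-0.199,0.15,0.066],[0.096,-0.199,0.2,0.066],[0.096,-0.199,0.2,0.066],[0.096,-0.199,0.2,0.066]]])

```text
time_s: 14.42
eef_pos: [0.5745, 0.1401, 0.0836]
eef_rot: [0.0, 1.0, 0.002, -0.003]
wrist_force: [-0.3, 0.0, -4.0]
opening: 0.632
grasp_force: 66.6
```

Run:
```python
from h import *
P,M=pose();print(P,'ang toolx',np.degrees(np.arctan2(M[1,0],M[0,0])))
print(M.T@(np.array([.5755,.1434,.015])-P)/.4)
R,t=ext('wrist')
p,d=ctrl.camera('wrist');cv2.imwrite("pics/w4.png",p[:,:,::-1]);np.savez("pics/w4.npz",p=p,d=d,R=R,t=t)
```

```text
[0.57451605 0.14012024 0.08358146] ang toolx 0.23570516866756958
[ 0.00362616 -0.00822545  0.17143169]
```

View pics/w4.png

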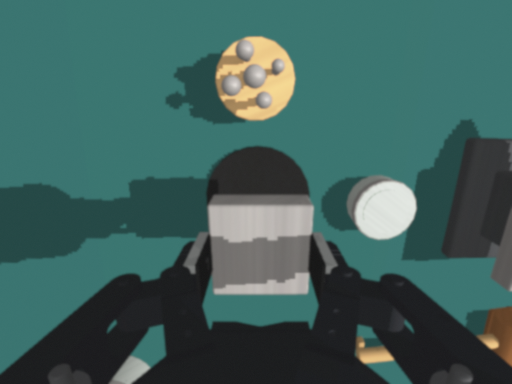

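The block (260,240) hangs square over the pad, with the stand (255,78) and tin (382,207) upright. I'll check their positions, then set the block down.

Run:
```python
from mw import *
meas("pics/w4.npz",[('stand',255,78,.032,'O',50),('tin',384,209,.024,'G',40),('block_held',260,260,.094,'G',70)])
```

```text
stand 3680 z [0.031 0.032 0.034] circ [670.1 144.2  26.7] rect [6.702e+02 1.441e+02 5.200e+01 5.280e+01 2.000e-01]
tin 3011 z [0.001 0.024 0.026] circ [573.9  39.2  27.4] rect [573.2  39.4  52.3  52.2   6.3]
block_held 9637 z [0.083 0.095 0.104] circ [575.8 140.2  39.2] rect [5.765e+02 1.418e+02 5.920e+01 7.330e+01 2.000e-01]
```

Call:
drive_tool(plan=[[[0.004,-0.008,0.05,0],[0.004,-0.008,0.1,0],[0.004,-0.008,0.14,0],[0.004,-0.008,0.16,0],[0.004,-0.008,0.166,0],[0.004,-0.008,0.17,0],[0.004,-0.008,0.17,0]]])

```text
time_s: 15.05
eef_pos: [0.5798, 0.1435, 0.0196]
eef_rot: [-0.0, 1.0, 0.002, 0.001]
wrist_force: [-1.4, 0.6, -3.8]
opening: 0.629
grasp_force: 66.5
```

Call:
drive_tool(plan=[[[-0.004,0,0.004,0],[-0.004,0,0.006,0],[-0.004,0,0.007,0],[-0.004,0,0.007,0]]])

```text
time_s: 15.38
eef_pos: [0.5774, 0.1435, 0.016]
eef_rot: [-0.0, 1.0, 0.002, 0.0]
wrist_force: [0.2, 0.2, -4.7]
opening: 0.627
grasp_force: 66.6
```

Call:
drive_tool(plan=[[[-0.004,0,0.003,0],[-0.004,0,0.004,0],[-0.004,0,0.005,0],[-0.004,0,0.005,0]]])

```text
time_s: 15.72
eef_pos: [0.5764, 0.1435, 0.0151]
eef_rot: [0.0, 1.0, 0.002, 0.001]
wrist_force: [-1.7, 0.3, 6.6]
opening: 0.627
grasp_force: 67.7
```

Contact. Release and rise to check.

Call:
drive_tool(plan=[[[0,0,0,0],[0,0,0,0],[0,0,0,0],[0,0,0,0],[0,0,-0.1,0],[0,0,-0.2,0],[0,0,-0.3,0],[0,0,-0.4,0],[0,0,-0.45,0],[0,0,-0.45,0],[0,0,-0.45,0]]], jaw=0)

```text
time_s: 16.63
eef_pos: [0.5766, 0.1435, 0.1953]
eef_rot: [-0.0, 1.0, 0.002, 0.002]
wrist_force: [-0.4, 0.5, 0.3]
opening: 0.999
grasp_force: 0.0
```

Run:
```python
from h import *
P,M=pose();print(P,'ang toolx',np.degrees(np.arctan2(M[1,0],M[0,0])))
print(M.T@(np.array([.3555,-.319,.015])-P)/.4)
R,t=ext('wrist')
p,d=ctrl.camera('wrist');cv2.imwrite("pics/w5.png",p[:,:,::-1]);np.savez("pics/w5.npz",p=p,d=d,R=R,t=t)
```

```text
[0.57656338 0.14353028 0.19533532] ang toolx 0.24486080631762058
[-0.55917615  1.15401959  0.44870534]
```

View pics/w5.png

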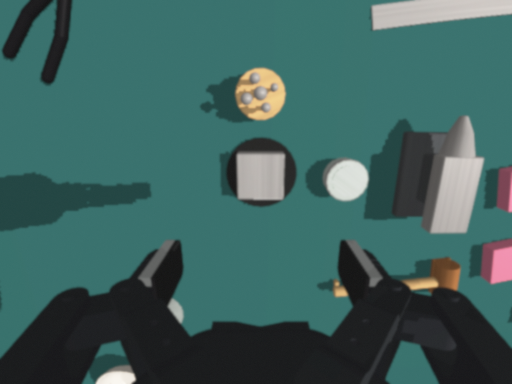

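Block (261,176) is on the pad (262,172), with the stand and tin in place. I'll quantify this.

Run:
```python
from mw import *
meas("pics/w5.npz",[('block',261,176,.026,'G',32),('stand',260,95,.032,'O',32),('tin',346,180,.024,'G',30)])
f=np.load("pics/w5.npz");p,R,t=f['p'],f['R'],f['t']
m=(p.max(2)<60).astype(np.uint8);m[:,:215]=0;m[:,315:]=0;m[:130]=0;m[215:]=0
c=np.argwhere(m)[:,::-1];P=plane('wrist',c,.006,R,t)[:,:2]*1000
print('pad',cv2.minEnclosingCircle(P.astype(np.float32)))
print('horn tip',plane('wrist',[(463,117)],.052,R,t),'foot left edge',plane('wrist',[(408,132),(395,214)],.01,R,t))
```

```text
block 2110 z [0.006 0.026 0.027] circ [577.9 143.   38.1] rect [5.785e+02 1.435e+02 5.630e+01 5.460e+01 3.000e-01]
stand 1467 z [0.03  0.032 0.053] circ [670.  144.   26.8] rect [6.702e+02 1.441e+02 5.240e+01 5.200e+01 3.000e-01]
tin 1383 z [0.    0.024 0.026] circ [574.   39.1  26.8] rect [573.3  38.9  52.1  51.1  35.6]
pad ((576.845947265625, 143.2053680419922), 44.27616500854492)
horn tip [[ 0.64976229 -0.07110851  0.052     ]] foot left edge [[ 0.63027705 -0.03621754  0.01      ]
 [ 0.52358388 -0.03587874  0.01      ]]
```

Call:
drive_tool(plan=[[[-0.05,0.09,0,0],[-0.09,0.18,0,0],[-0.14,0.27,0,0],[-0.18,0.36,0,0],[-0.23,0.46,0,0],[-0.28,0.56,0,0],[-0.32,0.65,0,0],[-0.37,0.74,0,0],[-0.42,0.83,0,0],[-0.46,0.92,0,0],[-0.5,0.96,0,0],[-0.56,1,0,0]]])

```text
time_s: 17.68
eef_pos: [0.3518, -0.2584, 0.1917]
eef_rot: [-0.001, 1.0, 0.001, -0.001]
wrist_force: [0.0, -1.6, -0.5]
opening: 1.0
grasp_force: 0.0
```

Call:
drive_tool(plan=[[[0,0.1,0.05,-0.01],[0,0.154,0.1,-0.01],[0,0.154,0.15,-0.01],[0,0.154,0.15,-0.01],[0,0.154,0.15,-0.01],[0,0.154,0.15,-0.01]]])

```text
time_s: 18.18
eef_pos: [0.3534, -0.3181, 0.1333]
eef_rot: [-0.001, 1.0, 0.018, -0.001]
wrist_force: [0.8, -0.7, 0.6]
opening: 1.0
grasp_force: 0.0
```

Run:
```python
from mw import *
P,M=pose();print(P,'ang toolx',np.degrees(np.arctan2(M[1,0],M[0,0])))
R,t=ext('wrist')
p,d=ctrl.camera('wrist');cv2.imwrite("pics/w6.png",p[:,:,::-1]);np.savez("pics/w6.npz",p=p,d=d,R=R,t=t)
c=R@np.array([.3555,-.319,.04])+t;K=ctrl.camera_info('wrist')['camera_matrix'];u=K@(c/c[2]);print(u)
meas("pics/w6.npz",[('cube',int(u[0]),int(u[1]),.04,'G',55)])
print(M.T@(np.array([.3555,-.319,.015])-P)/.4)
```

```text
[ 0.35337311 -0.3180791   0.1332722 ] ang toolx 2.076776004032858
[261.3158715  193.76865461   1.        ]
cube 1829 z [0.    0.04  0.041] circ [ 354.8 -320.1   27.5] rect [ 355.3 -319.9   41.5   39.6    2.1]
[0.00553249 0.0030299  0.29566999]
```

View pics/w6.png

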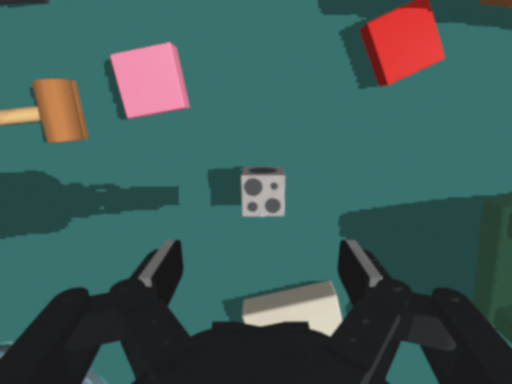

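The cube (263,193) is centred and square between the fingers, and the cream box is clear of them. Descend and grip.

Call:
drive_tool(plan=[[[0.005,0.004,0.08,0],[0.005,0.004,0.16,0],[0.005,0.004,0.23,0],[0.005,0.004,0.28,0],[0.005,0.004,0.295,0],[0.005,0.004,0.295,0],[0.005,0.004,0.295,0]]])

```text
time_s: 18.82
eef_pos: [0.3565, -0.3211, 0.017]
eef_rot: [0.001, 1.0, 0.018, 0.0]
wrist_force: [0.4, -0.8, 0.8]
opening: 0.996
grasp_force: 0.0
```

Call:
drive_tool(plan=[[[0,0,0,0],[0,0,0,0],[0,0,0,0],[0,0,0,0],[0,0,0,0],[0,0,0,0],[0,0,0,0],[0,0,0,0]]], jaw=1)

```text
time_s: 19.48
eef_pos: [0.3562, -0.3213, 0.0169]
eef_rot: [0.001, 1.0, 0.018, 0.001]
wrist_force: [-1.4, 1.0, 6.0]
opening: 0.457
grasp_force: 62.0
```

Call:
drive_tool(plan=[[[0,0,-0.05,0],[0,0,-0.12,0],[0,0,-0.2,0],[0,0,-0.3,0],[0,0,-0.4,0],[0,0,-0.4,0],[0,0,-0.4,0]]])

```text
time_s: 20.07
eef_pos: [0.3564, -0.3217, 0.1779]
eef_rot: [0.002, 1.0, 0.018, 0.001]
wrist_force: [-0.3, 0.4, -6.6]
opening: 0.454
grasp_force: 63.3
```

Run:
```python
from h import *
P,M=pose();print(P,'ang toolx',np.degrees(np.arctan2(M[1,0],M[0,0])))
print(M.T@(np.array([.5783,.1433,P[2]])-P)/.4)
```

```text
[ 0.35639873 -0.32174993  0.17789631] ang toolx 2.044987497710483
[ 0.59588506 -1.14208449 -0.00340033]
```

Call:
drive_tool(plan=[[[0.03,-0.05,0,0],[0.07,-0.13,0,0],[0.11,-0.22,0,0],[0.16,-0.31,0,0],[0.21,-0.4,0,0],[0.26,-0.49,0,0],[0.3,-0.58,0,0],[0.35,-0.67,0,0],[0.4,-0.76,0,0],[0.44,-0.85,0,0],[0.49,-0.93,0,0],[0.52,-0.98,0,0]]])

```text
time_s: 21.07
eef_pos: [0.5483, 0.0822, 0.1724]
eef_rot: [-0.001, 1.0, 0.019, -0.002]
wrist_force: [-1.1, 0.1, -4.5]
opening: 0.457
grasp_force: 63.2
```

Call:
drive_tool(plan=[[[0.04,-0.09,0,0],[0.077,-0.14,0,0],[0.077,-0.162,0,0],[0.077,-0.162,0.06,0],[0.077,-0.162,0.13,0],[0.077,-0.162,0.2,0],[0.077,-0.162,0.25,0],[0.077,-0.162,0.27,0],[0.077,-0.162,0.27,0],[0.077,-0.162,0.27,0],[0.077,-0.162,0.27,0]]])

```text
time_s: 21.98
eef_pos: [0.5789, 0.1443, 0.0688]
eef_rot: [-0.0, 1.0, 0.018, 0.001]
wrist_force: [0.1, 0.1, -4.7]
opening: 0.453
grasp_force: 63.1
```

Run:
```python
from h import *
P,M=pose();print(P,'ang toolx',np.degrees(np.arctan2(M[1,0],M[0,0])))
print(M.T@(np.array([.579,.1433,.043])-P)/.4)
R,t=ext('wrist')
p,d=ctrl.camera('wrist');cv2.imwrite("pics/w7.png",p[:,:,::-1]);np.savez("pics/w7.npz",p=p,d=d,R=R,t=t)
```

```text
[0.57885563 0.14426169 0.06879132] ang toolx 2.031641247806511
[0.00016374 0.00241425 0.06447873]
```

View pics/w7.png

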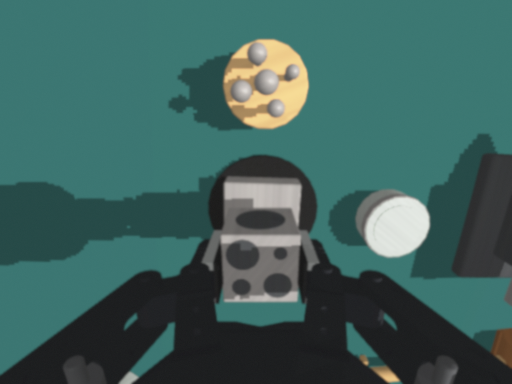

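The cube (260,265) hangs over the block (262,195), in line with it. Lower gently.

Call:
drive_tool(plan=[[[0,0.001,0.03,0],[0,0.001,0.05,0],[0,0.001,0.058,0],[0,0.001,0.06,0],[0,0.001,0.06,0]]])

```text
time_s: 22.45
eef_pos: [0.5777, 0.144, 0.0432]
eef_rot: [0.0, 1.0, 0.018, -0.0]
wrist_force: [-0.0, 0.0, -4.9]
opening: 0.449
grasp_force: 63.3
```

Call:
drive_tool(plan=[[[0,0,0.002,0],[0,0,0.004,0],[0,0,0.005,0],[0,0,0.005,0]]])

```text
time_s: 22.78
eef_pos: [0.5781, 0.1441, 0.0429]
eef_rot: [0.0, 1.0, 0.018, -0.0]
wrist_force: [-5.1, -0.7, 4.9]
opening: 0.453
grasp_force: 64.6
```

Contact. Release, rise and check.

Call:
drive_tool(plan=[[[0,0,0,0],[0,0,0,0],[0,0,0,0],[0,0,0,0],[0,0,-0.08,0],[0,0,-0.16,0],[0,0,-0.25,0],[0,0,-0.34,0],[0,0,-0.4,0],[0,0,-0.4,0],[0,0,-0.4,0]]], jaw=0)

```text
time_s: 23.7
eef_pos: [0.5793, 0.1441, 0.2039]
eef_rot: [-0.0, 1.0, 0.018, 0.002]
wrist_force: [0.2, 0.0, 0.1]
opening: 1.006
grasp_force: 0.0
```

Run:
```python
from mw import *
R,t=ext('wrist')
p,d=ctrl.camera('wrist');cv2.imwrite("pics/w8.png",p[:,:,::-1]);np.savez("pics/w8.npz",p=p,d=d,R=R,t=t)
K=ctrl.camera_info('wrist')['camera_matrix'];it=[]
for k,X,c,r in (('cube',(.578,.1433,.066),'G',38),('stand',(.67,.144,.032),'O',36),('tin',(.574,.039,.024),'G',30)):
    u=K@(R@np.array(X)+t);u=(u/u[2]).astype(int);it.append((k,u[0],u[1],X[2],c,r))
meas("pics/w8.npz",it)
```

```text
cube 1329 z [0.006 0.065 0.067] circ [576.4 144.6  27.8] rect [576.7 144.4  40.6  39.3   2.1]
stand 1381 z [0.03  0.032 0.054] circ [670.2 144.1  26.9] rect [669.6 144.1  52.1  51.4   2.1]
tin 1306 z [0.    0.024 0.026] circ [573.6  39.4  26.7] rect [573.   39.5  50.7  51.7   8.4]
```

View pics/w8.png

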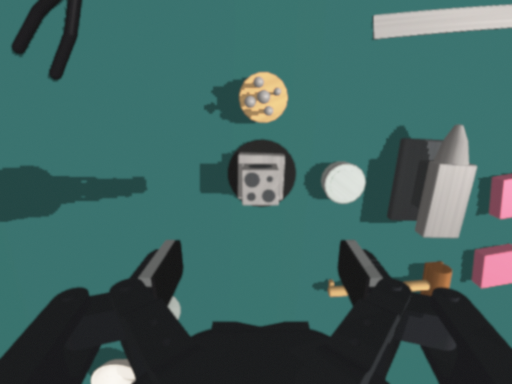

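The cube (262,185) stands on the block within about 2 mm, with its top at 66 mm. The stand is 93 mm beyond the pad, and the tin is about 104 mm from the pad and 111 mm from the anvil. Everything is in tolerance, so I'll hand in.

```bash
python3 -c "
from bench import ctrl
print(ctrl.hand_in())"
```

```text
the job is handed in; nothing more can be done
None
```

The bench is set up for doming and handed in. By my last camera measurements everything is within tolerance: the block and cube are each within about 2 mm of centre, the stand is 93 mm behind the pad, and the tin is midway to the anvil. The hand-in returned no verdict.

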